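# Clamp a painted pine cone with three clicks of the lever vise and hold it

## Task

Gently pick up the red pine cone around its widest part (its scales crack under a hard squeeze) and set it down, without dropping it, tip up on the bed of the lever vise between the two cork-faced jaws, and let go of it. Then draw the vise's lever clockwise by its red grip exactly three clicks, feeling each one and never going on to a fourth, which would crush the cone; the lever springs back if released, so finish while still holding it settled in that third notch, with the cone clamped upright for me to screw in its hanging eye. Leave everything else on the table where it stands.

Things in the scene. Friction and masses are not known exactly. Their poses are not given: they have to be found in the camera images.
- red_cone: the bright red pine cone, tip up: 64 mm high, 52 mm across at its widest, an upright-sided band from 15 to 32 mm above its underside, narrowing above. Flat underside 42 mm across, 28 to 56 g, round (any yaw is the same). Origin: centre of its underside, z up. Scales crack if the fingers press with more than 40 N each; 20 to 25 N carries it. Its place among the cones varies
- vise: teal cast-iron vise screwed down: base 104 mm (its x) by 246 mm (its y), 14 mm thick; clamps along its y. Origin: on the table under the middle of the jaw opening, z up. Fixed jaw: cork face at y +33.5 mm. Sliding jaw: cork face at y -33.5 mm at rest (67 mm open). Faces 60 mm wide in x; jaws 58 mm high over the table; open above and to +x and -x. Gear housing with lever: y -85 to -155 mm
- bed (a point): middle of the steel strip on the vise's base, between the jaws, 14 mm above the table: stand the middle of the cone's underside here, 7 mm to spare towards either jaw. Closing the sliding jaw pushes the cone against the fixed jaw
- shaft (a point): point on the upright axis of the lever's shaft, 105 mm above the table, level with grip_mid. The lever swings level about it over a click plate 112 mm across (top 64 mm above the table). At rest it points to the vise's -y and a little to its +x; it is drawn clockwise seen from above, towards the vise's -x, roughly towards the robot
- grip_mid (a point): point on the axis of the lever's red grip at a good height to hold, 105 mm above the table and 125 mm from the shaft axis; moves with the lever
- grip: the red upright plastic grip at the lever's end: round post 22 mm in diameter, 50 mm tall, 75 to 125 mm above the table, free all round above the flat lever bar (18 mm wide, top at 75 mm). Pinch it from above or push it with the fingertips. Origin: centre of its underside; z up, x outward along the lever
- lever (a joint): lever angle, rad: 0 at rest (starts at 0 to 0.06), growing clockwise as it closes the jaw 7.5 mm a click. A pawl clicks over teeth: force at the grip climbs 3 to 6 N, then falls as much over the crest into the notch: one click. Crests at 0.125, 0.375, 0.625, 0.875; notches at 0.25, 0.50, 0.75. The pawl does not lock: the spring pushes back, 3 to 6 N in the third notch, 8 N at most before it
- pad: cork-faced pressure pad of the sliding jaw, 60 mm wide, 36 mm high, on two buffer springs (1.2 N per mm): it reaches the cone near the second click and presses with about 8 N at the third. Origin: the vise's origin carried along with the pad; its cork face lies 33.5 mm to -y of it
- navy_cone: a dark navy blue pine cone standing tip up, same size and shape as red_cone; a bystander. Origin: centre of its underside, z up
- pink_cone: a dusty pink pine cone standing tip up, same size and shape as red_cone; a bystander. Origin: centre of its underside, z up
- brown_cone: a natural brown, white-tipped pine cone standing tip up, same size and shape as red_cone; a bystander. Origin: centre of its underside, z up
- paint_tub: closed white plastic paint tub, 92 mm across, 46 mm high; a bystander. Origin: centre of its underside
- yellow_bottle: yellow paint bottle with a white cap, 44 mm across, 130 mm high; a bystander. Origin: centre of its underside
- paint_brush: slim red paint brush lying on the table, 180 mm long along its x, 9 mm thick; a bystander. Origin: under its middle
Mind the look-alikes: they are no part of the job. What is shaped like the red_cone but purple or yellow is not meant.

How it is judged (in metres and radians):
On the way, in this order (a step that is already met when the one before it is completed fails the run):
1. the red cone stands tip up on the vise bed between the open jaws, let go, the lever still at rest (x of red_cone in the frame of vise between -0.025 and 0.025 m and y of red_cone in the frame of vise between -0.012 and 0.014 m and z of red_cone in the frame of vise between 0.009 and 0.022 m and angle between red_cone's own z axis and vertical below 0.2 rad and contact force between the fingers and red_cone below 0.1 N and linear speed of red_cone below 0.03 m/s and value of joint lever below 0.12 rad), for 0.2 s.
2. the lever is drawn by its grip to the third click (value of joint lever between 0.64 and 0.86 rad and contact force between the fingers and grip above 1 N), for 0.2 s.
At the end, for the whole second after the job is handed in: Fingers hold the red grip (over 1 N), lever still in its third notch (0.64 to 0.86 rad); the red cone is tip up (0.2 rad) on the bed between the jaws, untouched by fingers, the pad pressing on it with over 3.5 N; all bystanders within 30 mm of their places, upright ones upright (all of step 2 and x of red_cone in the frame of vise between -0.025 and 0.025 m and y of red_cone in the frame of vise between -0.012 and 0.014 m and z of red_cone in the frame of vise between 0.009 and 0.022 m and angle between red_cone's own z axis and vertical below 0.2 rad and contact force between the fingers and red_cone below 0.1 N and velocity of joint lever between -0.3 and 0.3 rad/s and contact force between pad and red_cone above 3.5 N and distance of each of navy_cone, pink_cone, brown_cone, paint_tub, yellow_bottle, paint_brush from where it was at the start of the episode below 0.03 m and angle between each of navy_cone, pink_cone, brown_cone, paint_tub, yellow_bottle's own z axis and vertical below 0.5 rad); the arm keeps its last pose, push and grip.
It fails at once if the lever is drawn past the fourth click (beyond 0.9 rad), which crushes the cone (value of joint lever above 0.9 rad).
It fails at once if the red cone is squeezed by the fingers with more than 80 N in all (40 N a finger) (contact force between the fingers and red_cone above 80 N).
It fails at once if the red cone is dropped (moves faster than 0.45 m/s while the fingers do not touch it) (contact force between the fingers and red_cone below 0.02 N and linear speed of red_cone above 0.45 m/s).
It fails at once if a bystander is moved more than 30 mm or tipped over (not (distance of navy_cone from where it was at the start of the episode below 0.03 m) or not (distance of pink_cone from where it was at the start of the episode below 0.03 m) or not (distance of brown_cone from where it was at the start of the episode below 0.03 m) or not (distance of paint_tub from where it was at the start of the episode below 0.03 m) or not (distance of yellow_bottle from where it was at the start of the episode below 0.03 m) or not (distance of paint_brush from where it was at the start of the episode below 0.03 m) or not (angle between navy_cone's own z axis and vertical below 0.5 rad) or not (angle between pink_cone's own z axis and vertical below 0.5 rad) or not (angle between brown_cone's own z axis and vertical below 0.5 rad) or not (angle between paint_tub's own z axis and vertical below 0.5 rad) or not (angle between yellow_bottle's own z axis and vertical below 0.5 rad)).
It also fails if it takes over 58 s, if anything falls off the work surface, if the arm or the gripper's body presses on something with over 40 N, if the wrist force passes 120 N, or if a joint passes its speed limit or range.

## Robot

A 6-joint arm with a two-finger parallel gripper is mounted at the origin on the work surface. World frame = base frame: x ahead of the robot, y to its left, z up, the work surface at z = 0. Lengths are in mm, angles in rad, forces in N, time in s.
With the tool pointing down it reaches from about 400 to 925 mm from the base axis. Payload 12.5 kg.
Tool frame: the origin (TCP) lies at the centre of the arm's flange, where the gripper is bolted on; the fingertips stand 190 mm ahead of it and the grasp point (between the pads) lies 171 mm ahead of it; z points along the fingers, y is the line along which they close (so a half turn about z gives the same grasp; the last joint's range is limited). The gripper opens to 95 mm and grips with 3 to 60 N. Pads are 20 mm wide; open, the fingers measure 119 mm over their backs; the gripper's body (75 mm by 180 mm) begins 59 mm behind the grasp point.
Start: joints at [1.02, 0.491, 1.559, -0, 1.092, -0.106], TCP at [268.901, 564.196, 404.761] pointing down, gripper open.
Joint ranges: [-3.1, 3.1], [-0.84, 2.19], [0.05, 2.79], [-1.13, 4.28], [0.06, 2.93], [-2.69, 2.69]. Speed limits (rad/s): [2.22, 2.22, 2.79, 3.14, 3.14, 3.14].

## Interface

Orientations are given as [roll, pitch, yaw] about the fixed x, y, z axes, in that order (R = Rz(yaw) Ry(pitch) Rx(roll)).
In Python, from cell import env, read_camera, search_frame, cut_out gives the robot as it stands. The module is installed in compiled form; this text tells all that it offers.
- The arm moves only by the tool move_arm, never from a script. Its argument "commands" is a list of rows, each a list of 3 entries, a list of its own where there are three numbers: the shift along the world's x, y, z normalised to -1 to 1, where 1 is 0.03 m, then the turn about the world's z normalised to -1 to 1, where 1 is 0.08 rad, then the opening, from -1 (shut) to 1 (fully open), so that 0 is half open. A call has 1 to 20 rows; each row shifts and turns the commanded pose from where the row before left it; what a row does not reach is not made up. A row lasts 1/12 s, in which the tool goes at most 41.7 mm and 7.16 degrees, less where a joint would pass 70% of its speed; a pose out of reach is approached as far as the arm can. A call with a number of a shift or a turn outside -1 to 1 is refused whole. A call with a gripper value outside its range is refused whole. The fingers move at their own pace and stop on an object; the grip force is fixed at half the most. Time passes only in rows, so rows that do not move let the fingers close. It gives the time, the measured TCP pose, the force, the opening and the grip force at its end, in the units of the state.
- env.state(): the state, without advancing time (a new reading comes with each control period).
- read_camera(name): name is "scene" or "top" or "wrist"; returns a dict with "image" (480x640x3 uint8, red, green, blue), "fx", "fy", "cx", "cy" (pixels), "rvec" (rotation vector, rad) and "tvec" (3), from world to camera coordinates, as OpenCV has them. Camera axes: x right, y down, z forward; pixel columns grow to the right and rows downward; lengths in mm; the calibration is good to about 2 mm. A picture is of the moment at which its call begins. There is no depth.
- env.job_done(): hands the job in; it is judged then, once.
Trained networks look in a picture, given as the dict that the camera call returned (one of the last four; its "shot" number tells which), for a name from the list of things; names that differ only in an ending like _2 or _b are one class to them, and where a whole thing is asked for, a point or a joint stands for the part that bears it (a point fixed in the world has none). Each returns a list of dicts, best first, with "confidence" (0 to 1); they miss things now and then, are a little off and sometimes report something else, mostly with a low value. They report only what shows in the picture. A call takes as long as a camera call. They do not tell look-alikes from the thing itself.
- search_frame(thing, picture): "at" ([column, row] in pixels, amid what is visible of it).
- cut_out(thing, picture): "region" (480x640 bool, what is visible of it) and "at" ([column, row] in pixels, amid what is visible of it).
The state is a dict: "t": time; "joints": joint angles; "qvel": joint speeds; "tau": joint torques, N m; "eef_pos": TCP position; "tcp_rot": TCP orientation; "ft_force": force on the tool from outside, world axes, zero at the start; "moment": the same for the moment, N m; "opening": opening from 0.0 (shut) to 1.0 (fully open); "grip_force": force on a finger pad.
Only numpy, scipy, OpenCV 4.12 (cv2) and the standard library are available. Lean on these libraries where they do the work, as an engineer would, in place of code of your own. Each camera call takes 0.05 s, during which the arm holds its last target. There are 200 camera calls.

## Working session

There is one attempt and no reset: what is moved stays moved. The work goes in short steps, Python scripts to look and compute and a tool call to move; the robot and the scene stay as the last step left them, time stands still between calls to the robot, and variables do not carry over. Pictures are saved under pics/ and viewed, at most 10 in all, crops included, and the job is handed in when it is done.

Besides the shell and the picture viewer there is one more tool, called after ">>>" as a command line: name --argument value ..., lists and objects as JSON in quotes. move_arm: Moves the arm, as the interface text tells. Its arguments: {"type":"object","properties":{"commands":{"type":"array","items":{"type":"array"}}},"required":["commands"]}

```bash
mkdir -p pics; cat > h.py <<'E'
import numpy as np, cv2
from cell import env, read_camera, search_frame, cut_out
def ray(p,uv):
    R=cv2.Rodrigues(np.array(p["rvec"],float))[0]; t=np.array(p["tvec"],float).ravel()
    d=R.T@np.array([(uv[0]-p["cx"])/p["fx"],(uv[1]-p["cy"])/p["fy"],1.]); return -R.T@t,d
def atz(p,uv,z):
    c,d=ray(p,uv); return (c+d*(z-c[2])/d[2]).round(1)
def proj(p,X):
    K=np.array([[p["fx"],0,p["cx"]],[0,p["fy"],p["cy"]],[0,0,1.]])
    return cv2.projectPoints(np.array(X,float).reshape(-1,1,3),np.array(p["rvec"],float),np.array(p["tvec"],float),K,None)[0].reshape(-1,2)
def save(p,n): cv2.imwrite(f"pics/{n}.png",p["image"][:,:,::-1])
E
python3 - <<'E'
from h import *
for n in ("top","scene"):
    p=read_camera(n); save(p,n+"0"); print(n,ray(p,(320,240))[0].round())
    for th,z in (("red_cone",25),("vise",30),("grip",105),("pad",50),("navy_cone",25),("pink_cone",25),("brown_cone",25),("paint_tub",46),("yellow_bottle",100),("paint_brush",5)):
        for r in search_frame(th,p)[:5]: print(th,round(r["confidence"],2),np.round(r["at"]),atz(p,r["at"],z))
print(env.state())
E
```

```text
top [428.  -1. 888.]
red_cone 0.85 [278. 242.] [539.8  93.6  25. ]
red_cone 0.8 [247. 340.] [361.6 143.   25. ]
red_cone 0.76 [202. 244.] [533.8 233.1  25. ]
red_cone 0.7 [240. 291.] [448.6 160.2  25. ]
red_cone 0.58 [288. 288.] [454.8  71.6  25. ]
vise 0.56 [401. 268.] [ 495.3 -131.9   30. ]
grip 0.75 [512. 253.] [ 518.7 -302.5  105. ]
pad 0.69 [148. 286.] [452.1 319.1  50. ]
pad 0.66 [511. 251.] [ 527.7 -321.5   50. ]
pad 0.54 [384. 276.] [480.6 -99.1  50. ]
navy_cone 0.63 [179. 193.] [629.6 282.3  25. ]
pink_cone 0.63 [148. 285.] [454.6 330.3  25. ]
pink_cone 0.23 [400. 274.] [ 486.4 -130.3   25. ]
paint_tub 0.69 [300. 155.] [699.7  54.7  46. ]
paint_tub 0.4 [402. 273.] [ 485.5 -130.3   46. ]
yellow_bottle 0.63 [243. 125.] [734.7 152.4 100. ]
yellow_bottle 0.29 [400. 268.] [ 490.1 -118.9  100. ]
paint_brush 0.91 [417. 166.] [ 694.3 -166.9    5. ]
scene [1116.   71.  849.]
red_cone 0.87 [350. 256.] [530.3  94.7  25. ]
red_cone 0.86 [427. 262.] [530.3 231.1  25. ]
red_cone 0.76 [345. 221.] [451.3  79.9  25. ]
red_cone 0.74 [388. 223.] [447.5 161.8  25. ]
red_cone 0.41 [461. 316.] [6
[... 469 characters left out ...]
.3 100. ]
{'t': 1.1, 'joints': array([ 1.02043443e+00,  4.90910911e-01,  1.55891775e+00,  3.14075878e-05,
        1.09168712e+00, -1.05598452e-01]), 'qvel': array([-3.28470915e-04, -1.28783139e-03, -1.77774288e-03,  5.95722047e-06,
       -3.44926866e-04, -1.18786820e-03]), 'tau': array([-4.07125326e-04, -6.12472844e+01, -2.58430374e+01,  6.91838725e-02,
        4.45241074e-02, -3.16139767e-05]), 'eef_pos': array([268.87820937, 564.20475367, 404.74803811]), 'tcp_rot': array([ 3.14151327e+00, -1.96146787e-05,  2.69681473e+00]), 'ft_force': array([ 0.21524926,  0.5400994 , -0.29019443]), 'moment': array([-0.00172411, -0.01943768,  0.04996171]), 'grip_force': 0.0, 'opening': 1.0010392646504158}
```

View pics/top0.png

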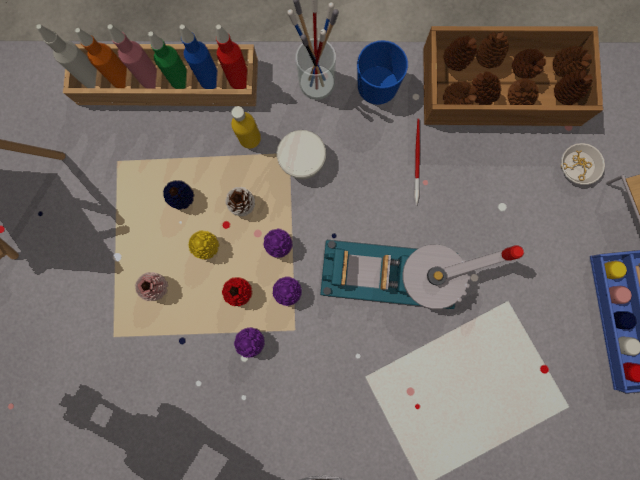

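View pics/scene0.png

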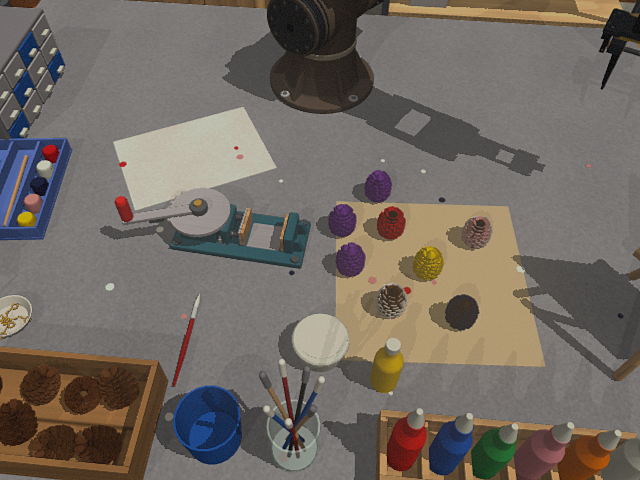

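The red cone is at top (238,291), about (448,161) mm. There are purple look-alikes at (287,290) and (249,342), and a yellow one at (203,244). The vise is centred near (368,272), with its lever to the right and the red grip at (512,253). Next I'll move above the red cone.

>>> move_arm --commands '[[[0.43,-0.96,-0.18],-0.2,1],[[0.43,-0.96,-0.18],-0.2,1],[[0.43,-0.96,-0.18],-0.2,1],[[0.43,-0.96,-0.18],-0.2,1],[[0.43,-0.96,-0.18],-0.2,1],[[0.43,-0.96,-0.18],-0.2,1],[[0.43,-0.96,-0.18],-0.2,1],[[0.43,-0.96,-0.18],-0.2,1],[[0.43,-0.96,-0.18],-0.2,1],[[0.43,-0.96,-0.18],-0.2,1],[[0.43,-0.96,-0.18],-0.2,1],[[0.43,-0.96,-0.18],-0.2,1],[[0.43,-0.96,-0.18],-0.2,1],[[0.43,-0.96,-0.18],-0.2,1],[[0,0,0],0,0.6],[[0,0,0],0,0.6],[[0,0,0],0,0.6]]'

```text
t: 2.52
eef_pos: [449.4, 161.1, 329.3]
tcp_rot: [3.141, -0.0, 2.472]
ft_force: [-0.7, -0.1, -0.4]
opening: 0.846
grip_force: 0.0
```

```bash
python3 - <<'E'
from h import *
p=read_camera("wrist"); save(p,"w1")
for r in cut_out("red_cone",p)[:6]:
    m=r["region"]; ys,xs=np.nonzero(m); c=p["image"][m].mean(0).round()
    print(round(r["confidence"],2),np.round(r["at"]),c,xs.min(),xs.max(),ys.min(),ys.max(),atz(p,r["at"],30))
t=read_camera("top")
for q in (p,t):
    h=cv2.cvtColor(q["image"],cv2.COLOR_RGB2HSV); 
    print(proj(q,[[448,161,0],[448,161,64]]).round())
s=env.state(); print(s["eef_pos"],s["tcp_rot"],s["opening"])
E
```

```text
0.94 [213. 170.] [76. 43. 86.] 174 251 131 206 [358.6 138.1  30. ]
0.85 [245. 306.] [70. 54. 66.] 204 265 275 345 [454.2  85.5  30. ]
0.72 [450. 272.] [125. 104.  50.] 412 488 236 307 [533.3 231.6  30. ]
0.69 [500. 110.] [102.  79.  73.] 455 547 71 149 [452.6 324.4  30. ]
0.61 [316. 239.] [101.  29.  29.] 283 351 205 275 [446.5 165.1  30. ]
0.61 [318. 391.] [77. 53. 81.] 289 345 334 409 [554.6  81.7  30. ]
[[313. 235.]
 [313. 257.]]
[[242. 291.]
 [235. 291.]]
[449.12787587 161.87250729 329.39839872] [3.14116337e+00 2.17054626e-04 2.47436621e+00] 0.8053620366123146
```

View pics/w1.png

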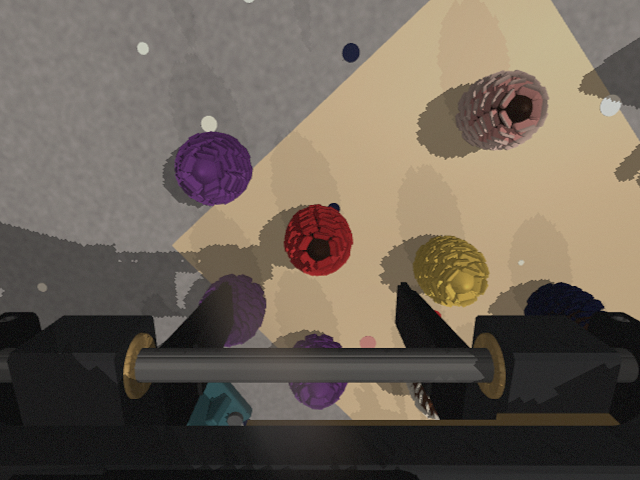

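The wrist view shows the red cone at (318,240), about (447,163) mm, with both fingers clear of the purple and yellow cones. I'll go down and close slowly.

>>> move_arm --commands '[[[-0.07,0.04,-0.5],0,0.6],[[0,0,-0.9],0,0.6],[[0,0,-0.9],0,0.6],[[0,0,-0.9],0,0.6],[[0,0,-0.7],0,0.6],[[0,0,-0.4],0,0.6],[[0,0,-0.15],0,0.6],[[0,0,0],0,0.5],[[0,0,0],0,0.4],[[0,0,0],0,0.3],[[0,0,0],0,0.2],[[0,0,0],0,0.1],[[0,0,0],0,0.0],[[0,0,0],0,-0.1],[[0,0,0],0,-0.1]]'

```text
t: 3.92
eef_pos: [447.6, 162.3, 196.3]
tcp_rot: [3.14, 0.001, 2.473]
ft_force: [-0.4, -0.1, 6.9]
opening: 0.54
grip_force: 30.0
```

>>> move_arm --commands '[[[0,0,0.3],0,-0.1],[[0,0,0.7],0,-0.1],[[0,0,0.9],0,-0.1],[[0,0,0.9],0,-0.1],[[0,0,0.9],0,-0.1],[[0,0,0.3],0,-0.1],[[0,0,0],0,-0.1]]'

```text
t: 4.5
eef_pos: [447.4, 162.2, 317.9]
tcp_rot: [3.138, 0.003, 2.473]
ft_force: [0.2, 0.4, -0.5]
opening: 0.542
grip_force: 30.0
```

```bash
python3 - <<'E'
from h import *
import pickle
P={}
for n in ("top","scene"):
    p=read_camera(n); P[n]=p; 
pickle.dump({n:{k:v for k,v in P[n].items()} for n in P},open("P.pkl","wb"))
a=cv2.imread("pics/top0.png")[225:320,310:535]; b=cv2.imread("pics/scene0.png")[180:275,105:330]
o=np.vstack([cv2.resize(x,None,fx=3.15,fy=3.15,interpolation=cv2.INTER_CUBIC) for x in (a,b)]); print(o.shape); cv2.imwrite("pics/crop.png",o)
for n in P:
  im=cv2.imread(f"pics/{n}0.png"); h=cv2.cvtColor(im,cv2.COLOR_BGR2HSV)
  red=((h[...,0]<6)|(h[...,0]>174))&(h[...,1]>150)&(h[...,2]>70)
  k,l,st,ce=cv2.connectedComponentsWithStats(red.astype(np.uint8))
  for i in range(1,k):
    if st[i,4]>60: print(n,st[i],ce[i].round(1),atz(P[n],ce[i],100))
E
```

```text
(598, 709, 3)
top [313  13   4  39  69] [314.3  33.2] [908.   32.1 100. ]
top [217  37  30  52 998] [232.6  63.6] [849.2 176.7 100. ]
top [415 119   5  59 199] [417.4 150.5] [ 692.7 -149.6  100. ]
top [502 246  22  14 233] [512.3 252.7] [ 519.6 -304.1  100. ]
top [222 278  30  28 590] [236.9 291.5] [445.6 150.6 100. ]
top [624 363  16  19 256] [632.1 371.7] [ 333.6 -485.   100. ]
scene [ 42 145  17  18 217] [ 50.4 152.9] [ 401.9 -478.4  100. ]
scene [115 196  18  26 291] [123.3 208.4] [ 520.8 -303.7  100. ]
scene [377 206  28  33 502] [391.5 223. ] [507.4 158.6 100. ]
scene [173 319  21  67 253] [183.3 349.4] [ 772.  -140.3  100. ]
scene [282 378  11  42 115] [287.2 396.3] [827.4  17.7 100. ]
scene [ 387  415   40   56 1410] [404.7 444.8] [878.  178.3 100. ]
```

View pics/crop.png

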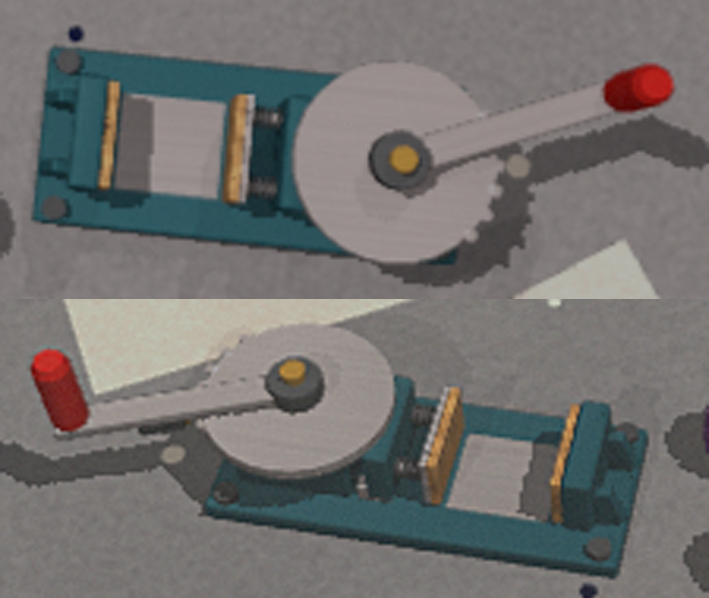

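Crop: steel bed strip at about (170,148) between the cork faces (112 and 235) in the top view. The click plate centre is at (397,162) and the grip at (640,88). I'll fit the vise pose from these.

```bash
cat > v.py <<'E'
from h import *
import pickle
from scipy.optimize import least_squares
P=pickle.load(open("P.pkl","rb"))
T=lambda x,y:(x/3.15+310,y/3.15+225); S=lambda x,y:(x/3.15+105,(y-299)/3.15+180)
# (view,pixel,(x,y,z)); y None -> base end L
D=[("top",T(53,47),(52,None,14)),("top",T(36,220),(-52,None,14)),("scene",S(648,430),(-52,None,14)),("scene",S(618,568),(52,None,14)),
("top",T(397,162),(0,"s",64)),("scene",S(298,398),(0,"s",64)),
("scene",S(205,508),(52,"e",14))]
def model(q):
    x,y,a,L,s=q; c,sn=np.cos(a),np.sin(a); r=[]
    for v,px,(X,Y,Z) in D:
        Y=L if Y is None else s if Y=="s" else L-246
        r.append(proj(P[v],[x+c*X-sn*Y,y+sn*X+c*Y,Z])[0]-px)
    return np.ravel(r)
# prior on L, s weak; anchor by cork faces in top view at z=58 (mid gap)
def full(q):
    x,y,a,L,s=q; c,sn=np.cos(a),np.sin(a); w=lambda X,Y,Z:[x+c*X-sn*Y,y+sn*X+c*Y,Z]
    e=[proj(P["top"],w(0,33.5,58))[0]-T(116,135), proj(P["top"],w(0,-33.5,58))[0]-T(229,148)]
    e2=[proj(P["scene"],w(0,33.5,58))[0]-S(570,447)]
    return np.r_[model(q),[k[0] for k in e]]
r=least_squares(full,[490,-100,0,91,-120],loss="soft_l1"); print(r.x.round(3)); print(r.fun.round(1))
x,y,a,L,s=r.x; sh=np.array([x-np.sin(a)*s,y+np.cos(a)*s]); print("shaft",sh)
for v,n in (("top",(512.3,252.7)),("scene",(123.3,208.4))):
    g=atz(P[v],n,100)[:2]; d=g-sh; print(g,np.hypot(*d),"rest ang in vise",np.arctan2(d[1],d[0])-a)
E
python3 v.py
```

```text
[ 4.91665e+02 -6.44880e+01 -7.30000e-02  7.54420e+01 -1.21156e+02]
[-2.1 -1.2 -2.  -0.2 -0.4 -1.7 -0.5 -1.  -0.9 -1.7 -1.  -1.2 -1.4 -0.7
 -1.2  1.2]
shaft [ 482.86191627 -185.32391733]
[ 519.6 -304.1] 124.32797195981928 rest ang in vise -1.1981020089312904
[ 520.7 -303.8] 124.37163159757974 rest ang in vise -1.188939604192206
```

>>> move_arm --commands '[[[0.113,-0.58,0],-0.94,-0.1],[[0.113,-0.58,0],-0.94,-0.1],[[0.113,-0.58,0],-0.94,-0.1],[[0.113,-0.58,0],-0.94,-0.1],[[0.113,-0.58,0],-0.94,-0.1],[[0.113,-0.58,0],-0.94,-0.1],[[0.113,-0.58,0],-0.94,-0.1],[[0.113,-0.58,0],-0.94,-0.1],[[0.113,-0.58,0],-0.94,-0.1],[[0.113,-0.58,0],-0.94,-0.1],[[0.113,-0.58,0],-0.94,-0.1],[[0.113,-0.58,0],-0.94,-0.1],[[0.113,-0.58,0],-0.94,-0.1],[[0,0,-0.6],0,-0.1],[[0,0,-0.8],0,-0.1],[[0,0,-0.6],0,-0.1],[[0,0,0],0,-0.1]]'

```text
t: 6.02
eef_pos: [490.6, -64.0, 251.5]
tcp_rot: [-3.134, -0.001, 1.495]
ft_force: [-0.3, 0.3, 0.5]
opening: 0.545
grip_force: 30.0
```

```bash
python3 - <<'E'
from h import *
s=env.state(); print(s["eef_pos"],s["tcp_rot"])
a=read_camera("wrist")["image"]; b=read_camera("scene")["image"][130:290,180:390]
o=np.hstack([cv2.resize(a,(480,360)),cv2.resize(b,(320,244))[:, :].copy() if 0 else cv2.copyMakeBorder(cv2.resize(b,(320,244)),0,116,0,0,0)])
cv2.imwrite("pics/c2.png",o[:,:,::-1])
E
```

```text
[490.59527238 -64.02657964 251.45619267] [-3.13420826e+00 -1.37300514e-03  1.49473462e+00]
```

View pics/c2.png

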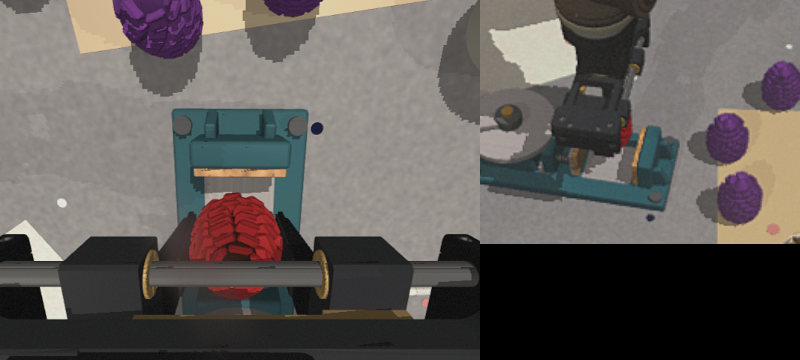

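The wrist view shows the cone centred in x over the vise, with the fixed jaw's cork at (240,173). I'll check its y numerically.

```bash
python3 - <<'E'
from h import *
p=read_camera("wrist")
for uv in ((194,177),(285,176),(194,169),(285,169)):
    print(atz(p,(uv[0]*4/3,uv[1]*4/3),58))
for uv in ((172,109),(307,109)): print(atz(p,(uv[0]*4/3,uv[1]*4/3),14))
E
```

```text
[465.5 -28.8  58. ]
[524.3 -32.6  58. ]
[466.1 -23.5  58. ]
[524.4 -28.   58. ]
[447.5  14.6  14. ]
[549.3   6.8  14. ]
```

>>> move_arm --commands '[[[0.04,0,-0.5],0,-0.1],[[0,0,-0.4],0,-0.1],[[0,0,-0.2],0,-0.1],[[0,0,-0.12],0,-0.1],[[0,0,-0.08],0,-0.1],[[0,0,0],0,-0.1],[[0,0,0],0,-0.1]]'

```text
t: 6.75
eef_pos: [492.8, -64.0, 217.1]
tcp_rot: [3.141, 0.0, 1.495]
ft_force: [-0.5, -0.4, 0.3]
opening: 0.541
grip_force: 30.0
```

>>> move_arm --commands '[[[0,0,-0.08],0,-0.1],[[0,0,-0.06],0,-0.1],[[0,0,-0.05],0,-0.1],[[0,0,0],0,-0.1],[[0,0,0],0,-0.1]]'

```text
t: 7.17
eef_pos: [492.7, -64.0, 210.9]
tcp_rot: [-3.142, -0.0, 1.495]
ft_force: [0.5, -0.4, -0.7]
opening: 0.54
grip_force: 30.0
```

>>> move_arm --commands '[[[0,0,-0.03],0,-0.1],[[0,0,0],0,-0.1],[[0,0,0],0,-0.1]]'

```text
t: 7.42
eef_pos: [492.7, -64.0, 210.3]
tcp_rot: [3.141, 0.0, 1.495]
ft_force: [-0.8, 0.5, 5.1]
opening: 0.539
grip_force: 30.0
```

>>> move_arm --commands '[[[0,0,0],0,0.1],[[0,0,0],0,0.2],[[0,0,0],0,0.3],[[0,0,0],0,0.5],[[0,0,0],0,0.7],[[0,0,0],0,0.7],[[0,0,0],0,0.7],[[0,0,0.2],0,0.7],[[0,0,0.5],0,0.7],[[0,0,0.9],0,0.7],[[0,0,0.9],0,0.7],[[0,0,0.9],0,0.7],[[0,0,0.5],0,0.7],[[0,0,0],0,0.7]]'

```text
t: 8.58
eef_pos: [492.8, -64.0, 330.4]
tcp_rot: [3.136, 0.001, 1.495]
ft_force: [-0.2, 0.9, -0.9]
opening: 0.853
grip_force: 0.0
```

```bash
python3 - <<'E'
from h import *
s=env.state(); print(s["eef_pos"],s["opening"])
a=read_camera("wrist")["image"]; b=read_camera("scene")["image"][130:290,180:390]
o=np.hstack([cv2.resize(a,(480,360)),cv2.copyMakeBorder(cv2.resize(b,(320,244)),0,116,0,0,0)])
cv2.imwrite("pics/c3.png",o[:,:,::-1])
E
```

```text
[492.82760636 -63.9765989  330.4128623 ] 0.8531608146654063
```

View pics/c3.png

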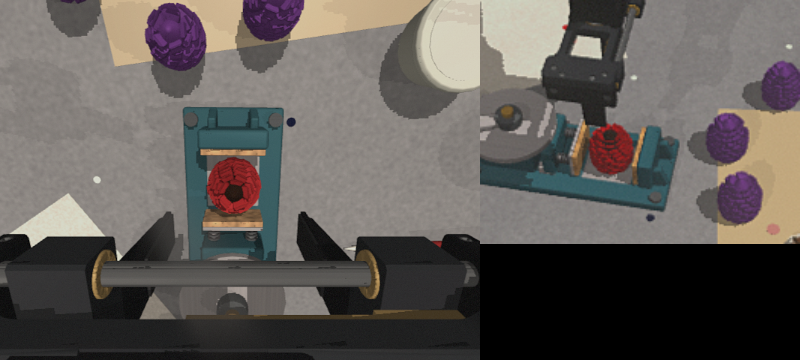

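The cone stands upright between the jaws at (233,185) and is clear of the fingers. Next I'll move over the grip.

>>> move_arm --commands '[[[0.09,-0.8,0],0.46,0.7],[[0.09,-0.8,0],0.46,0.7],[[0.09,-0.8,0],0.46,0.7],[[0.09,-0.8,0],0.46,0.7],[[0.09,-0.8,0],0.46,0.7],[[0.09,-0.8,0],0.46,0.7],[[0.09,-0.8,0],0.46,0.7],[[0.09,-0.8,0],0.46,0.7],[[0.09,-0.8,0],0.46,0.7],[[0.09,-0.8,0],0.46,0.7],[[0,0,0],0,0.7],[[0,0,0],0,0.7]]'

```text
t: 9.68
eef_pos: [519.4, -304.7, 325.3]
tcp_rot: [-3.14, -0.002, 1.861]
ft_force: [-0.1, -0.5, 0.6]
opening: 0.849
grip_force: 0.0
```

```bash
python3 - <<'E'
from h import *
s=env.state(); print(s["eef_pos"],s["tcp_rot"])
for n in ("wrist","scene","top"):
    p=read_camera(n)
    for r in search_frame("grip",p)[:2]: print(n,round(r["confidence"],2),np.round(r["at"]),atz(p,r["at"],105))
    if n=="wrist": save(p,"w4")
E
```

```text
[ 519.36178027 -304.74466431  325.26425228] [-3.14013286e+00 -2.14170636e-03  1.86109942e+00]
wrist 0.94 [318. 279.] [ 519.7 -302.3  105. ]
scene 0.52 [129. 212.] [ 532.5 -289.5  105. ]
scene 0.47 [219. 228.] [ 550.1 -129.7  105. ]
top 0.68 [510. 253.] [ 519.1 -299.   105. ]
top 0.45 [179. 193.] [610.7 257.4 105. ]
```

View pics/w4.png

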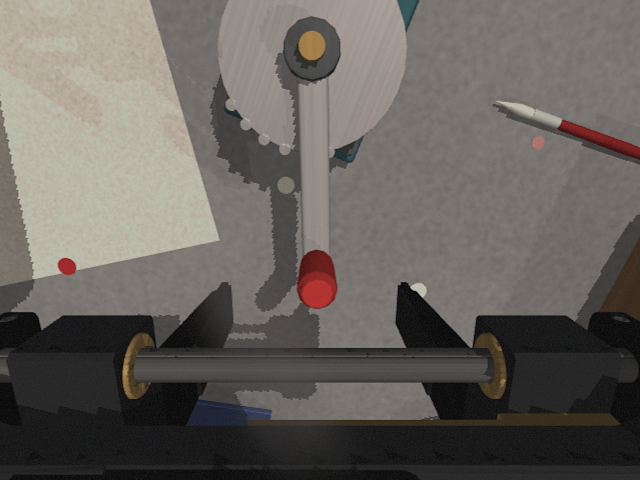

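The grip is at (317,278), midway between the fingers with the lever aligned, and the shaft cap is at (312,45). I'll descend and close.

```bash
python3 - <<'E'
from h import *
p=read_camera("wrist")
for z in (90,105,115): print(z,atz(p,(312.5,45),z))
print(atz(p,(317,292),125))
E
```

```text
90 [ 482.  -183.2   90. ]
105 [ 482.9 -186.4  105. ]
115 [ 483.6 -188.4  115. ]
[ 519.9 -301.3  125. ]
```

>>> move_arm --commands '[[[0,0.03,-0.4],0,0.7],[[0,0,-0.6],0,0.7],[[0,0,-0.4],0,0.5],[[0,0,-0.2],0,0.2],[[0,0,0],0,0.0],[[0,0,0],0,-0.2],[[0,0,0],0,-0.4],[[0,0,0],0,-0.5],[[0,0,0],0,-0.6],[[0,0,0],0,-0.8],[[0,0,0],0,-0.8],[[0,0,0],0,-0.8]]'

```text
t: 11.03
eef_pos: [519.7, -303.1, 279.3]
tcp_rot: [3.141, 0.0, 1.863]
ft_force: [0.4, -0.1, 0.7]
opening: 0.226
grip_force: 30.0
```

The grip is held. I'll draw along the arc about (483.5,-185.5) in 0.06 rad steps and read the force as I go.

>>> move_arm --commands '[[[-0.237,-0.065,0],-0.75,-0.8],[[0,0,0],0,-0.8]]'

```text
t: 11.2
eef_pos: [512.2, -305.2, 279.2]
tcp_rot: [3.141, 0.001, 1.801]
ft_force: [-0.7, -1.7, 0.7]
opening: 0.228
grip_force: 30.0
```

>>> move_arm --commands '[[[-0.241,-0.051,0],-0.75,-0.8],[[0,0,0],0,-0.8]]'

```text
t: 11.37
eef_pos: [504.8, -306.9, 279.3]
tcp_rot: [-3.141, 0.0, 1.742]
ft_force: [-3.9, -2.0, 1.9]
opening: 0.225
grip_force: 30.0
```

>>> move_arm --commands '[[[-0.243,-0.036,0],-0.75,-0.8],[[0,0,0],0,-0.8]]'

```text
t: 11.53
eef_pos: [497.8, -307.9, 279.3]
tcp_rot: [3.141, 0.001, 1.683]
ft_force: [0.8, -1.8, -0.5]
opening: 0.224
grip_force: 30.0
```

>>> move_arm --commands '[[[-0.245,-0.022,0],-0.75,-0.8],[[0,0,0],0,-0.8]]'

```text
t: 11.7
eef_pos: [490.6, -308.6, 279.3]
tcp_rot: [3.141, 0.001, 1.623]
ft_force: [1.5, -3.8, 0.1]
opening: 0.223
grip_force: 30.0
```

>>> move_arm --commands '[[[-0.246,-0.007,0],-0.75,-0.8],[[0,0,0],0,-0.8]]'

```text
t: 11.87
eef_pos: [483.5, -308.9, 279.3]
tcp_rot: [3.14, 0.001, 1.564]
ft_force: [0.9, -3.7, -0.1]
opening: 0.224
grip_force: 30.0
```

>>> move_arm --commands '[[[-0.246,0.008,0],-0.75,-0.8],[[0,0,0],0,-0.8]]'

```text
t: 12.03
eef_pos: [475.9, -308.7, 279.3]
tcp_rot: [3.141, 0.001, 1.504]
ft_force: [-0.3, -5.2, 1.0]
opening: 0.223
grip_force: 30.0
```

>>> move_arm --commands '[[[-0.245,0.022,0],-0.75,-0.8],[[0,0,0],0,-0.8]]'

```text
t: 12.2
eef_pos: [468.6, -308.1, 279.3]
tcp_rot: [3.141, 0.001, 1.444]
ft_force: [0.7, -5.3, -1.5]
opening: 0.226
grip_force: 30.0
```

>>> move_arm --commands '[[[-0.243,0.037,0],-0.75,-0.8],[[0,0,0],0,-0.8]]'

```text
t: 12.37
eef_pos: [461.3, -307.1, 279.3]
tcp_rot: [3.14, 0.002, 1.384]
ft_force: [1.2, -5.8, -0.1]
opening: 0.223
grip_force: 30.0
```

```bash
python3 - <<'E'
from h import *
p=read_camera("wrist"); save(p,"w5"); print(atz(p,(312.5,45),105))
t=read_camera("scene")
o=np.hstack([cv2.resize(p["image"],(480,360)),cv2.copyMakeBorder(cv2.resize(t["image"][130:290,100:310],(320,244)),0,116,0,0,0)])
cv2.imwrite("pics/c5.png",o[:,:,::-1])
E
```

```text
[ 480.7 -197.5  105. ]
```

View pics/c5.png

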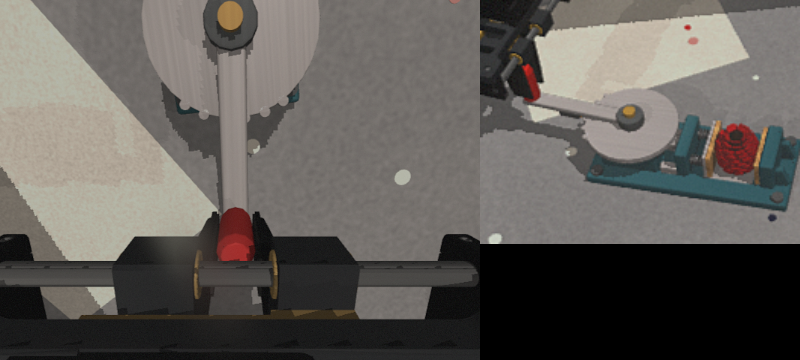

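The lever follows the tool: grip at (235,235), shaft cap at (231,15). The cone is still upright. The lever has travelled about 0.48 rad, so two crests are passed. I'll go on to the third.

>>> move_arm --commands '[[[-0.241,0.042,0],-0.75,-0.8],[[0,0,0],0,-0.8],[[0,0,0],0,-0.8]]'

```text
t: 12.72
eef_pos: [454.5, -305.8, 279.3]
tcp_rot: [3.14, 0.001, 1.327]
ft_force: [0.7, -5.9, 0.3]
opening: 0.223
grip_force: 30.0
```

>>> move_arm --commands '[[[-0.237,0.05,0],-0.75,-0.8],[[0,0,0],0,-0.8],[[0,0,0],0,-0.8]]'

```text
t: 12.97
eef_pos: [447.4, -304.1, 279.3]
tcp_rot: [3.141, 0.001, 1.267]
ft_force: [0.2, -4.8, -0.2]
opening: 0.227
grip_force: 30.0
```

>>> move_arm --commands '[[[-0.233,0.07,0],-0.75,-0.8],[[0,0,0],0,-0.8],[[0,0,0],0,-0.8]]'

```text
t: 13.22
eef_pos: [440.2, -301.9, 279.2]
tcp_rot: [3.141, 0.0, 1.207]
ft_force: [-1.3, -4.4, 2.2]
opening: 0.224
grip_force: 30.0
```

```bash
python3 - <<'E'
from h import *
s=env.state(); e=s["eef_pos"]; print(e,s["ft_force"])
p=read_camera("wrist")
im=p["image"]; h=cv2.cvtColor(im,cv2.COLOR_RGB2HSV)
m=((h[...,0]>10)&(h[...,0]<25)&(h[...,1]>110)&(h[...,2]>90)); m[120:]=0
ys,xs=np.nonzero(m); print(len(xs),xs.mean(),ys.mean(),ys.min())
c=atz(p,(xs.mean(),ys.mean()),105); print(c)
for sh in (c[:2],np.array([483.2,-185.5])):
    a=np.arctan2(e[1]-sh[1],e[0]-sh[0]); a0=np.arctan2(-303.1-sh[1],519.7-sh[0]); print("travel",a0-a,"vise ang",a+0.07)
t=read_camera("scene"); save(t,"s6")
E
```

```text
[ 440.19222429 -301.89007689  279.24508891] [-1.30045718 -4.44046597  2.20718509]
1039 306.13089509143407 20.39461020211742 1
[ 479.3 -189.   105. ]
travel 0.6737859000471242 vise ang -1.834281409622481
travel 0.6548994505486212 vise ang -1.8547487971487624
```

>>> move_arm --commands '[[[-0.11,0.04,0],-0.37,-0.8],[[0,0,0],0,-0.8],[[0,0,0],0,-0.8]]'

```text
t: 13.57
eef_pos: [437.2, -300.8, 279.2]
tcp_rot: [3.14, 0.001, 1.177]
ft_force: [1.0, -4.5, -0.3]
opening: 0.224
grip_force: 30.0
```

>>> move_arm --commands '[[[-0.11,0.04,0],-0.37,-0.8],[[0,0,0],0,-0.8],[[0,0,0],0,-0.8],[[0,0,0],0,-0.8],[[0,0,0],0,-0.8],[[0,0,0],0,-0.8]]'

```text
t: 14.07
eef_pos: [433.8, -299.5, 279.2]
tcp_rot: [3.141, 0.0, 1.147]
ft_force: [2.6, -4.6, 1.2]
opening: 0.221
grip_force: 30.0
```

```bash
python3 - <<'E'
from h import *
s=env.state(); e=s["eef_pos"]; print(e,s["ft_force"])
for sh in ([479.3,-189],[483.2,-185.5]):
    a=np.arctan2(e[1]-sh[1],e[0]-sh[0]); a0=np.arctan2(-303.1-sh[1],519.7-sh[0]); print("travel",a0-a)
p=read_camera("wrist"); t=read_camera("scene"); q=read_camera("top")
o=np.vstack([np.hstack([cv2.resize(p["image"],(400,300)),cv2.resize(t["image"][130:280,100:300],(400,300))]),np.hstack([cv2.resize(q["image"][220:340,310:470],(400,300)),cv2.resize(q["image"],(400,300))])])
cv2.imwrite("pics/c6.png",o[:,:,::-1])
E
```

```text
[ 433.81516536 -299.47715983  279.24536967] [ 2.62522297 -4.64481962  1.17808812]
travel 0.7308632764670937
travel 0.7098158959858403
```

View pics/c6.png

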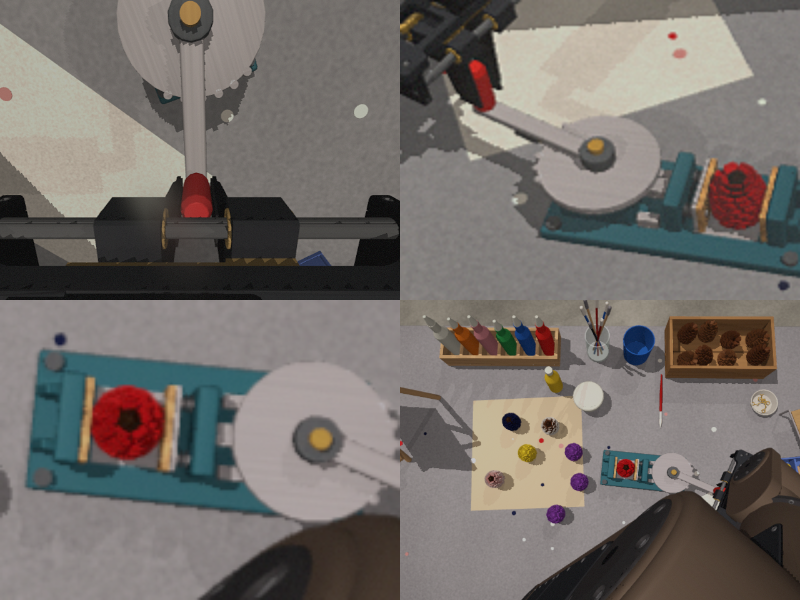

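The lever is at about 0.71 to 0.79 rad, with roughly 4 N of tangential pushback, as expected in the third notch. The cone is clamped upright between both corks and the bystanders have not moved.

```bash
python3 -c "
from cell import env
print(env.job_done())"
```

```text
the job is handed in; nothing more can be done
None
```

The red cone stands clamped upright on the vise bed, and the arm is holding the lever by its grip in what I measure as the third notch (about 0.71–0.79 rad, with about 4 N pushing back). The individual clicks were not distinct in the force readings, so I counted them mainly from the lever's travel; the job is handed in and no verdict came back.

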